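# Arm the belt tensioner ratchet and hold the tensioner back

## Robot

A 7-joint arm with a two-finger parallel gripper is mounted at the origin on the work surface. World frame = base frame: x ahead of the robot, y to its left, z up, the work surface at z = 0. Lengths are in m, angles in rad, forces in N, time in s.
With the tool pointing down it reaches from about 0.425 to 0.925 m from the base axis. Payload 6.8 kg.
Tool frame: the origin (TCP) lies at the very end of the fingers, on their centre line; the grasp point (between the pads) lies 19 mm behind it; z points along the fingers, y is the line along which they close (so a half turn about z gives the same grasp; the last joint's range is limited). The gripper opens to 85 mm and grips with 20 to 120 N. Pads are 22 mm wide; open, the fingers measure 114 mm over their backs; the gripper's body (76 mm by 85 mm) begins 54 mm behind the grasp point. The pads swing forward as they close: fully open they stand 13 mm farther back than shut.
Start: joints at [-1.301, 0.477, 0.022, 1.555, -0.011, 1.109, -0.083], TCP at [0.249, 0.627, 0.231] pointing down, gripper open.
Joint ranges: [-2.96, 2.96], [-0.34, 2.1], [-1.41, 1.46], [0.24, 2.44], [-1.37, 4.51], [0.17, 1.92], [-2.96, 2.96]. Speed limits (rad/s): [2.39, 2.39, 3.14, 3.14, 3.14, 3.14, 3.14].

## Interface

Orientations are given as a rotation vector (axis times angle).
In Python, from bench import r gives the robot as it stands.
- The arm moves only by the shell command python3 -m jog 'ROWS' [FORCE]. ROWS is JSON, a list of rows, each an object of numbers: "fingers": the finger opening in m, from 0 to 0.0854; "x", "y", "z": the shift along the tool's x, y, z in m; "rx", "ry", "rz": the turn, a rotation vector about the tool's x, y, z in degrees. In form: [{"fingers": .., "x": .., "y": .., "z": .., "rx": .., "ry": .., "rz": ..}, ...]. A call has 1 to 8 rows; each row shifts and turns the commanded pose from where the row before left it, along the tool's axes as they then stand; what a row does not reach is not made up. A row lasts 1/8 s, in which the tool goes at most 62.5 mm and 10.7 degrees, less where a joint would pass 70% of its speed; a pose out of reach is approached as far as the arm can. A call is refused whole if a number of a shift passes 0.0625 or a number of a turn 10.7, either way. A call with a gripper value outside its range is refused whole. The fingers move at their own pace and stop on an object; FORCE is the grip in N (left out, the last holds). Time passes only in rows, so rows that do not move let the fingers close. It gives the time, the measured TCP pose, the force, the opening and the grip force at its end, in the units of the state.
- r.get_obs(): the state, without advancing time (a new reading comes with each control period).
- r.grab_frame(name): name is "scene" or "top" or "wrist"; returns (picture, depth): 400x640x3 uint8, red, green, blue; 400x640 float32, m along the optical axis (not along the pixel's ray), 0 where there is no reading.
- r.get_calibration(name): a dict with "mtx" (3x3 intrinsics, pixels), "dist" ([k1, k2, p1, p2, k3] as OpenCV has them; the pictures are not rectified), "extrinsics" (4x4, takes a point from camera to world coordinates). Camera axes: x right, y down, z forward; pixel columns grow to the right and rows downward; lengths in m; the calibration is good to about 2 mm. A picture is of the moment at which its call begins: read the wrist's pose just before it. get_calibration takes no time and is no camera call; for the wrist camera it gives the pose at the moment of the call.
- r.hand_in(): hands the job in; it is judged then, once.
Trained networks look in the newest picture that a camera, given by its name, has taken for a name from the list of things; names that differ only in an ending like _2 or _b are one class to them, and where a whole thing is asked for, a point or a joint stands for the part that bears it (a point fixed in the world has none). Each returns a list of dicts, best first, with "score" (0 to 1); they miss things now and then, are a little off and sometimes report something else, mostly with a low value. They report only what shows in the picture. A call takes as long as a camera call.
- r.search_frame(target, camera): "xyz" ([x, y, z] in m, in world coordinates, good to about 4 mm: the middle of the surface that is visible of it).
- r.landmark_of(target, camera): "xyz" ([x, y, z] in m, in world coordinates, good to about 4 mm: a listed point, or the origin of a listed thing).
The state is a dict: "clock": time; "joints": joint angles; "qvel": joint speeds; "tau": joint torques, N m; "tcp_pos": TCP position; "orientation": TCP orientation; "contact_force": force on the tool from outside, world axes, zero at the start; "moment": the same for the moment, N m; "grip_width": finger opening in m; "gripper_force": force on a finger pad.
Only numpy, scipy, OpenCV 4.12 (cv2) and the standard library are available. Lean on these libraries where they do the work, as an engineer would, in place of code of your own. Each camera call takes 0.05 s, during which the arm holds its last target. There are 200 camera calls.

## Task

The belt drive of the tester is getting a new belt. First push the pawl slider along its slot until it is fully home towards the tensioner; then push the sprung tensioner arm by its upright post back past the ratchet click until it is practically at its back stop, and finish while still holding it pressed back there: do not let it go. Leave the pawl slider home and the other things on the bench alone.

Things in the scene. Friction and masses are not known exactly. Their poses are not given: they have to be found in the camera images.
- unit: belt drive unit, a blue box 260 x 380 mm (x, y), deck 50 mm high, fixed to the bench; origin at the centre of its underside, yaw up to 0.4 rad; its -x side (orange) faces the robot. Two pulleys, 38 mm above the deck, at unit (x, y) = (-78, -55) mm, radius 38, and (-82, 105) mm, radius 28. Back stop: dark block 20 mm high at (112, 77) mm
- tensioner (a joint): angle (rad) of the sprung tensioner arm, a flat steel bar on a vertical pivot. At 0 (its start) it points along unit +y; it grows to 0.66 (back stop) as its post end swings to unit +x, clockwise from above. A preloaded spring drives it back to 0: about 5 N at the post at 0, 9 N at 0.66
- pivot (a point): foot of the arm's pivot pin on the deck, unit (20, -10) mm. The arm, a flat bar up to 19 mm above the deck, carries a black idler roller (radius 20 mm, top 46 mm above the deck) 82 mm from the pivot and the upright post 130 mm from it
- tooth (a point): tip of the one ratchet tooth on the arm's tail, 58 mm from the pivot. With the slider home it pushes the sprung pawl aside between about 0.1 and 0.42 rad (up to about 4 N more at the post); past 0.42 the pawl clicks behind it, and catches the arm at about 0.41 if it is let go
- post: upright round steel post on the tensioner arm by which it is pushed, with a sleeve that turns freely about its axis (so its yaw means nothing): 14 mm diameter, 61 mm tall, from 19 to 80 mm above the deck; origin at the centre of its foot, 130 mm from the pivot; the lowest 27 mm are beside the arm's bar and roller
- post_mid (a point): point on the post's axis 60 mm above the deck (110 mm above the bench), 20 mm below its top
- slider (a joint): travel (m) of the pawl slider along unit +y in its covered track: 0 is fully back, 0.040 is fully home against its end stop; starts between 0 and 0.015. It stays where it is put; friction about 7 N. The pawl at its front reaches the tensioner's tooth only when it is home
- tab_mid (a point): point in the slider's upright tab 48 mm above the deck (98 above the bench). The tab, dark steel, 12 mm (unit x) by 22 mm (unit y), stands through the slot of an aluminium cover; its top is 65 mm above the deck, the cover's top 26 mm. At unit (20, -153) mm at joint 0, (20, -113) mm home. Push or pinch it here
- clamp_ring: bystander: steel clamp ring lying on the bench, outer diameter 110 mm, 14 mm high; origin at the centre of its underside
- wrench: bystander: wrench lying on the bench about its x axis, about 200 mm long; origin on its underside
- oil_bottle: bystander: white oil bottle, 48 mm diameter, 120 mm tall, standing; origin at the centre of its underside
- weight: bystander: steel knobbed weight, 68 mm diameter, 56 mm tall; origin at the centre of its underside

How it is judged:
On the way, in this order (a step that is already met when the one before it is completed fails the run):
1. the pawl slider is home (within 4 mm) while the tensioner arm is still forward (value of joint slider above 0.036 m and value of joint tensioner below 0.1 rad), for 0.2 s.
2. the tensioner arm is pushed back past the ratchet click with the slider home (value of joint tensioner above 0.45 rad and value of joint slider above 0.036 m), for 0.1 s.
At the end, for the whole second after the job is handed in: the robot still presses on the post (over 2 N) and holds the tensioner arm still beyond 0.52 rad (clear of the ratchet tooth, which catches at 0.41; the stop is at 0.66), with the pawl slider still within 4 mm of home (value of joint tensioner above 0.52 rad and value of joint slider above 0.036 m and velocity of joint tensioner between -0.1 and 0.1 rad/s and contact force between any of the fingers, the arm and post above 2 N); the arm keeps its last pose, push and grip.
It fails at once if a bystander is moved by more than 25 mm (distance of any of clamp_ring, wrench, oil_bottle, weight from where it was at the start of the episode above 0.025 m).
It also fails if it takes over 48 s, if anything falls off the work surface, if the arm or the gripper's body presses on something with over 40 N, if the wrist force passes 120 N, or if a joint passes its speed limit or range.

## Working session

There is one attempt and no reset: what is moved stays moved. The work goes in short steps, Python scripts to look and compute and a shell command to move; the robot and the scene stay as the last step left them, time stands still between calls to the robot, and variables do not carry over. Pictures are saved under pics/ and viewed, at most 10 in all, crops included, and the job is handed in when it is done.

```bash
mkdir -p pics; python3 - <<'E'
from bench import r
import cv2,numpy as np
o=r.get_obs();print(o['clock'],o['tcp_pos'],o['orientation'],o['contact_force'],o['grip_width'])
for c in ['scene','top']:
    p,d=r.grab_frame(c);cv2.imwrite(f'pics/{c}1.png',p[:,:,::-1])
    for t in ['unit','pivot','post_mid','tab_mid','tooth']+(['clamp_ring','wrench','oil_bottle','weight'] if c=='top' else []):
        print(c,t,[(np.round(q['xyz'],4).tolist(),round(q['score'],2)) for q in r.landmark_of(t,c)[:2]])
print(r.get_obs()['clock'])
E
```

```text
0.0 [0.24878275 0.62682446 0.23029979] [-5.89822926e-01 -3.08553406e+00  2.93827684e-03] [ 0.03614805 -0.06015484 -0.63865273] 0.08517210874740085
scene unit [([0.5218, 0.0087, 0.0022], 0.77)]
scene pivot [([0.5419, -0.0017, 0.0448], 0.68)]
scene post_mid [([0.5589, 0.1256, 0.1054], 0.55), ([0.5257, 0.3144, 0.0008], 0.42)]
scene tab_mid []
scene tooth [([0.5587, -0.0609, 0.0608], 0.61)]
top unit [([0.5234, 0.0057, -0.0005], 0.91)]
top pivot [([0.5459, -0.0018, 0.0497], 0.89)]
top post_mid [([0.5558, 0.1269, 0.1096], 0.37)]
top tab_mid [([0.5332, -0.1365, 0.0996], 0.7)]
top tooth [([0.5565, -0.0588, 0.0643], 0.71)]
top clamp_ring [([0.4678, -0.297, -0.001], 0.95)]
top wrench [([0.7303, 0.0414, -0.0002], 0.87)]
top oil_bottle [([0.7088, -0.1978, -0.0015], 0.8)]
top weight [([0.5247, 0.3052, -0.0014], 0.72)]
0.8
```

View pics/top1.png

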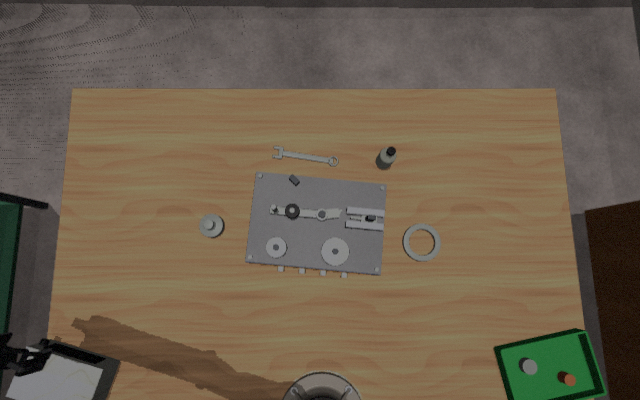

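View pics/scene1.png

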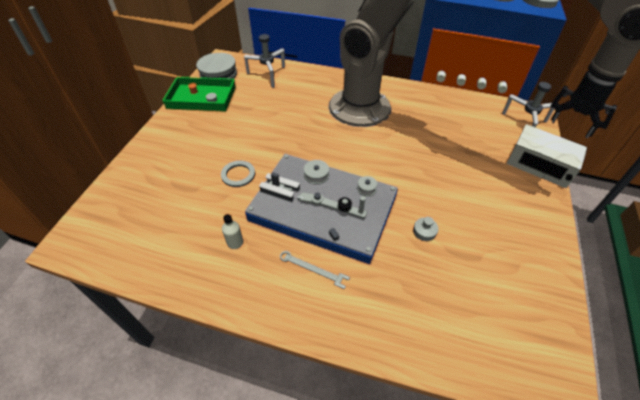

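The top view shows the tab at about (371,217), the post at (274,209), the roller at (292,211) and the pivot at (322,214). The unit's edge slope gives a yaw of about -0.09, which agrees with the networks. I'll write a helper for tool-frame shifts.

```bash
cat > h.py <<'E'
import numpy as np
from scipy.spatial.transform import Rotation as R
from bench import r
YAW=-0.09; PIV=np.array([.5447,-.0018])
c,s=np.cos(YAW),np.sin(YAW); U=np.array([[c,-s],[s,c]]); O=PIV-U@[.020,-.010]
def w(ux,uy,z): return np.r_[O+U@[ux,uy],z]
def go(*targets):
    o=r.get_obs(); Rt=R.from_rotvec(o['orientation']); p=np.array(o['tcp_pos'])
    print('t',round(o['clock'],2),'tcp',p.round(4),'unit',(U.T@(p[:2]-O)).round(4),'F',np.round(o['contact_force'],1),'w',round(o['grip_width'],4))
    M=Rt.as_matrix(); print('tool x,y,z in world',M.T.round(3).tolist())
    for t in targets:
        print('->',np.round(t,4),'tool shift',Rt.inv().apply(t-p).round(4)); p=np.array(t)
E
python3 -c "
from h import *
print(O)
go(np.array([.47,.35,.23]),w(.02,-.20,.2),w(.02,-.20,.09))"
```

```text
[0.52567973 0.0099571 ]
t 0.8 tcp [0.249  0.6274 0.2313] unit [-0.3311  0.5901] F [-0.2  0.  -0.2] w 0.0856
tool x,y,z in world [[-0.929, 0.369, 0.0], [0.369, 0.929, 0.0], [-0.0, 0.0, -1.0]]
-> [0.47 0.35 0.23] tool shift [-0.3078 -0.1763  0.0013]
-> [ 0.5276 -0.191   0.2   ] tool shift [-0.2531 -0.4816  0.0299]
-> [ 0.5276 -0.191   0.09  ] tool shift [-0.   -0.    0.11]
```

```bash
python3 -m jog '[{"fingers":0,"rz":-8.25},{"rz":-8.25},{"x":-0.041,"y":-0.043},{"x":-0.041,"y":-0.043},{"x":-0.041,"y":-0.043},{"x":-0.041,"y":-0.043},{"x":-0.041,"y":-0.043},{"x":-0.041,"y":-0.043}]' 30; python3 -c "
from h import *
go(w(.02,-.205,.22),w(.02,-.205,.09))"
```

```text
t 0.8 tcp [0.249  0.6274 0.2313] unit [-0.3311  0.5901] F [-0.2  0.  -0.2] w 0.0856
tool x,y,z in world [[-0.929, 0.369, 0.0], [0.369, 0.929, 0.0], [-0.0, 0.0, -1.0]]
-> [ 0.5272 -0.196   0.22  ] tool shift [-0.5623 -0.6628  0.0113]
-> [ 0.5272 -0.196   0.09  ] tool shift [-0.   -0.    0.13]validation failed for argument at $[0]...
```

```bash
python3 -m jog '[{"fingers":0.0,"x":0,"y":0,"z":0,"rx":0,"ry":0,"rz":-8.25},{"fingers":0.0,"x":0,"y":0,"z":0,"rx":0,"ry":0,"rz":-8.25},{"fingers":0.0,"x":-0.041,"y":-0.043,"z":0,"rx":0,"ry":0,"rz":0},{"fingers":0.0,"x":-0.041,"y":-0.043,"z":0,"rx":0,"ry":0,"rz":0},{"fingers":0.0,"x":-0.041,"y":-0.043,"z":0,"rx":0,"ry":0,"rz":0},{"fingers":0.0,"x":-0.041,"y":-0.043,"z":0,"rx":0,"ry":0,"rz":0},{"fingers":0.0,"x":-0.041,"y":-0.043,"z":0,"rx":0,"ry":0,"rz":0},{"fingers":0.0,"x":-0.041,"y":-0.043,"z":0,"rx":0,"ry":0,"rz":0}]' 30; python3 -c "
from h import *
go(w(.02,-.205,.22),w(.02,-.205,.09))"
```

```text
clock: 1.8
tcp_pos: [0.472, 0.3468, 0.2316]
orientation: [0.141, 3.138, 0.001]
contact_force: [0.1, 0.7, 0.7]
grip_width: 0.0002
gripper_force: 0.0
t 1.8 tcp [0.472  0.3468 0.2316] unit [-0.0838  0.3307] F [0.1 0.7 0.7] w 0.0002
tool x,y,z in world [[-0.996, 0.09, -0.0], [0.09, 0.996, 0.001], [0.001, 0.001, -1.0]]
-> [ 0.5272 -0.196   0.22  ] tool shift [-0.1036 -0.5357  0.0114]
-> [ 0.5272 -0.196   0.09  ] tool shift [ 1.0e-04 -1.0e-04  1.3e-01]
```

```bash
python3 -m jog '[{"fingers":0.0,"x":-0.013,"y":-0.06,"z":0,"rx":0,"ry":0,"rz":0},{"fingers":0.0,"x":-0.013,"y":-0.06,"z":0,"rx":0,"ry":0,"rz":0},{"fingers":0.0,"x":-0.013,"y":-0.06,"z":0,"rx":0,"ry":0,"rz":0},{"fingers":0.0,"x":-0.013,"y":-0.06,"z":0,"rx":0,"ry":0,"rz":0},{"fingers":0.0,"x":-0.013,"y":-0.06,"z":0,"rx":0,"ry":0,"rz":0},{"fingers":0.0,"x":-0.013,"y":-0.06,"z":0,"rx":0,"ry":0,"rz":0},{"fingers":0.0,"x":-0.013,"y":-0.06,"z":0,"rx":0,"ry":0,"rz":0},{"fingers":0.0,"x":-0.013,"y":-0.056,"z":0,"rx":0,"ry":0,"rz":0}]'; python3 - <<'E'
from h import *
import cv2
for c in ['wrist','top']:
    p,d=r.grab_frame(c);cv2.imwrite(f'pics/{c}2.png',p[:,:,::-1])
    for t in ['tab_mid','pivot','post_mid','tooth']: print(c,t,[(np.round(q['xyz'],4).tolist(),(U.T@(np.array(q['xyz'])[:2]-O)).round(4),round(q['score'],2)) for q in r.landmark_of(t,c)[:2]])
go(w(.02,-.205,.2),w(.02,-.205,.09))
E
```

```text
clock: 2.8
tcp_pos: [0.5318, -0.1372, 0.2317]
orientation: [0.141, 3.137, 0.0]
contact_force: [-0.5, -0.0, 0.6]
grip_width: -0.0003
gripper_force: 0.0
wrist tab_mid [([0.5349, -0.1381, 0.1017], array([ 0.0225, -0.1466]), 0.68)]
wrist pivot []
wrist post_mid []
wrist tooth [([0.5588, -0.059, 0.0631], array([ 0.0392, -0.0657]), 0.8), ([0.526, 0.009, -0.0019], array([ 0.0004, -0.0009]), 0.23)]
top tab_mid [([0.5318, -0.1373, 0.0959], array([ 0.0193, -0.1461]), 0.71)]
top pivot [([0.5451, -0.0036, 0.0533], array([ 0.0206, -0.0118]), 0.57), ([0.5557, 0.1253, 0.1135], array([0.0195, 0.1176]), 0.52)]
top post_mid [([0.5575, 0.1233, 0.11], array([0.0215, 0.1157]), 0.42)]
top tooth [([0.5563, -0.0585, 0.0634], array([ 0.0366, -0.0654]), 0.81)]
t 3.3 tcp [ 0.5319 -0.1336  0.2313] unit [ 0.019  -0.1424] F [1.2 0.1 0.5] w -0.0
tool x,y,z in world [[-0.996, 0.087, 0.0], [0.087, 0.996, 0.0], [-0.0, 0.0, -1.0]]
-> [ 0.5272 -0.196   0.2   ] tool shift [-0.0008 -0.0626  0.0313]
-> [ 0.5272 -0.196   0.09  ] tool shift [-0.   -0.    0.11]
```

View pics/wrist2.png

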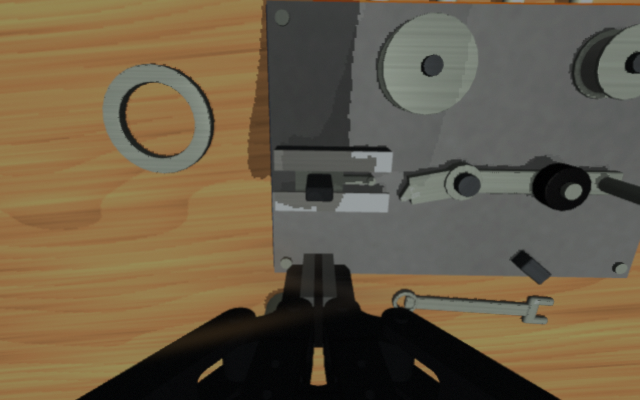

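The wrist view shows the tab at about (320,187) in its slot, with the fingers above the unit; the networks agree on tab y of about -0.146.

```bash
python3 -m jog '[{"fingers":0.0,"x":0,"y":-0.048,"z":0,"rx":0,"ry":0,"rz":0},{"fingers":0.0,"x":0,"y":0,"z":0.05,"rx":0,"ry":0,"rz":0},{"fingers":0.0,"x":0,"y":0,"z":0.05,"rx":0,"ry":0,"rz":0},{"fingers":0.0,"x":0,"y":0,"z":0.04,"rx":0,"ry":0,"rz":0},{"fingers":0.0,"x":0,"y":0,"z":0,"rx":0,"ry":0,"rz":0},{"fingers":0.0,"x":0,"y":0.01,"z":0,"rx":0,"ry":0,"rz":0},{"fingers":0.0,"x":0,"y":0.01,"z":0,"rx":0,"ry":0,"rz":0}]'; python3 -c "
from h import *
go(w(.02,-.139,.09))"
```

```text
clock: 4.18
tcp_pos: [0.5308, -0.1621, 0.0932]
orientation: [0.14, 3.135, 0.0]
contact_force: [-0.2, -0.3, 0.0]
grip_width: -0.0002
gripper_force: 0.0
t 4.17 tcp [ 0.5308 -0.1621  0.0932] unit [ 0.0206 -0.1709] F [-0.2 -0.3  0. ] w -0.0002
tool x,y,z in world [[-0.996, 0.089, -0.004], [0.089, 0.996, 0.0], [0.004, -0.0, -1.0]]
-> [ 0.5331 -0.1303  0.09  ] tool shift [0.0006 0.0319 0.0032]
```

```bash
python3 -m jog '[{"fingers":0.0,"x":0,"y":0.006,"z":0.003,"rx":0,"ry":0,"rz":0},{"fingers":0.0,"x":0,"y":0.006,"z":0,"rx":0,"ry":0,"rz":0},{"fingers":0.0,"x":0,"y":0.006,"z":0,"rx":0,"ry":0,"rz":0},{"fingers":0.0,"x":0,"y":0.005,"z":0,"rx":0,"ry":0,"rz":0},{"fingers":0.0,"x":0,"y":0,"z":0,"rx":0,"ry":0,"rz":0}]'; python3 -c "
from h import *
go(w(.02,-.139,.09))"
```

```text
clock: 4.8
tcp_pos: [0.5332, -0.1414, 0.0902]
orientation: [0.142, 3.133, -0.003]
contact_force: [1.6, -5.2, 4.0]
grip_width: -0.0001
gripper_force: 2.5
t 4.8 tcp [ 0.5332 -0.1414  0.0902] unit [ 0.0211 -0.1501] F [ 1.6 -5.2  4. ] w -0.0001
tool x,y,z in world [[-0.996, 0.09, -0.005], [0.09, 0.996, -0.002], [0.005, -0.002, -1.0]]
-> [ 0.5331 -0.1303  0.09  ] tool shift [0.0011 0.0111 0.0002]
```

```bash
python3 -m jog '[{"fingers":0.0,"x":0,"y":0.005,"z":0,"rx":0,"ry":0,"rz":0},{"fingers":0.0,"x":0,"y":0.004,"z":0,"rx":0,"ry":0,"rz":0},{"fingers":0.0,"x":0,"y":0,"z":0,"rx":0,"ry":0,"rz":0}]'; python3 -m jog '[{"fingers":0.0,"x":0,"y":0.003,"z":0,"rx":0,"ry":0,"rz":0},{"fingers":0.0,"x":0,"y":0,"z":0,"rx":0,"ry":0,"rz":0}]'; python3 -m jog '[{"fingers":0.0,"x":0,"y":0.003,"z":0,"rx":0,"ry":0,"rz":0},{"fingers":0.0,"x":0,"y":0,"z":0,"rx":0,"ry":0,"rz":0}]'
```

```text
clock: 5.18
tcp_pos: [0.5342, -0.1327, 0.0903]
orientation: [0.142, 3.133, -0.004]
contact_force: [0.7, -5.1, 3.3]
grip_width: 0.0001
gripper_force: 2.7
clock: 5.42
tcp_pos: [0.5342, -0.1322, 0.0903]
orientation: [0.145, 3.132, -0.008]
contact_force: [1.7, -11.0, 2.3]
grip_width: -0.0001
gripper_force: 5.7
clock: 5.68
tcp_pos: [0.5342, -0.132, 0.0904]
orientation: [0.149, 3.132, -0.012]
contact_force: [1.3, -18.7, 0.8]
grip_width: -0.0002
gripper_force: 9.0
```

The force climbed to 19 N with no further motion, so the slider is at its end stop. I'll back off, lift, and check.

```bash
python3 -m jog '[{"fingers":0.0,"x":0,"y":-0.015,"z":0,"rx":0,"ry":0,"rz":0},{"fingers":0.0,"x":0,"y":-0.015,"z":0,"rx":0,"ry":0,"rz":0},{"fingers":0.0,"x":0,"y":0,"z":-0.05,"rx":0,"ry":0,"rz":0},{"fingers":0.0,"x":0,"y":0,"z":-0.06,"rx":0,"ry":0,"rz":0},{"fingers":0.0,"x":0.04,"y":0.04,"z":-0.015,"rx":0,"ry":0,"rz":0},{"fingers":0.0,"x":0.02,"y":0.06,"z":0,"rx":0,"ry":0,"rz":0},{"fingers":0.0,"x":0.01,"y":0.06,"z":0,"rx":0,"ry":0,"rz":0},{"fingers":0.0,"x":0,"y":0,"z":0,"rx":0,"ry":0,"rz":0}]'; python3 - <<'E'
from h import *
import cv2
for c in ['wrist','top']:
    p,d=r.grab_frame(c);cv2.imwrite(f'pics/{c}3.png',p[:,:,::-1])
    for t in ['tab_mid','pivot','post_mid']: print(c,t,[(np.round(q['xyz'],4).tolist(),(U.T@(np.array(q['xyz'])[:2]-O)).round(4),round(q['score'],2)) for q in r.landmark_of(t,c)[:2]])
go(w(-.02,.12,.2),w(-.02,.12,.103))
E
```

```text
clock: 6.68
tcp_pos: [0.4742, 0.0153, 0.2136]
orientation: [0.126, 3.139, 0.003]
contact_force: [0.3, -0.9, -0.3]
grip_width: 0.0001
gripper_force: 0.0
wrist tab_mid [([0.5374, -0.1074, 0.1002], array([ 0.0222, -0.1158]), 0.61)]
wrist pivot [([0.5434, -0.0041, 0.0487], array([ 0.0189, -0.0124]), 0.71)]
wrist post_mid [([0.5618, 0.1228, 0.1093], array([0.0258, 0.1156]), 0.79)]
top tab_mid [([0.5344, -0.1066, 0.0985], array([ 0.0192, -0.1153]), 0.37)]
top pivot []
top post_mid [([0.5563, 0.1256, 0.1101], array([0.0201, 0.1179]), 0.37)]
t 7.08 tcp [0.4748 0.0088 0.2132] unit [-0.0506 -0.0057] F [ 0.   0.  -0.9] w -0.0002
tool x,y,z in world [[-0.996, 0.092, 0.0], [0.092, 0.996, -0.0], [-0.0, -0.0, -1.0]]
-> [0.5165 0.1313 0.2   ] tool shift [-0.0303  0.1258  0.0132]
-> [0.5165 0.1313 0.103 ] tool shift [-0.     0.     0.097]
```

View pics/wrist3.png

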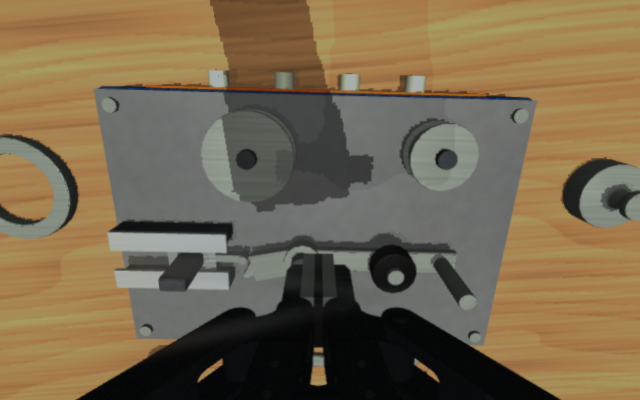

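The tab now sits 103 mm behind the pivot, which is home, and the post is at (455,280), still forward. Next I approach the post from its -x side.

```bash
python3 -m jog '[{"fingers":0.0,"x":-0.01,"y":0.06,"z":0,"rx":0,"ry":0,"rz":0},{"fingers":0.0,"x":-0.019,"y":0.06,"z":0,"rx":0,"ry":0,"rz":0},{"fingers":0.0,"x":0,"y":0.003,"z":0.05,"rx":0,"ry":0,"rz":0},{"fingers":0.0,"x":0,"y":0,"z":0.045,"rx":0,"ry":0,"rz":0},{"fingers":0.0,"x":0,"y":0,"z":0.015,"rx":0,"ry":0,"rz":0},{"fingers":0.0,"x":0,"y":0,"z":0,"rx":0,"ry":0,"rz":0}]'; python3 -c "
from h import *
go(*[w(.02+.13*np.sin(a)-.018,-.012+.13*np.cos(a),.104) for a in (0,.2,.4,.55,.66)])"
```

```text
clock: 7.82
tcp_pos: [0.5145, 0.1288, 0.1031]
orientation: [-0.143, -3.137, 0.001]
contact_force: [0.1, -0.5, 0.6]
grip_width: 0.0001
gripper_force: 0.0
t 7.83 tcp [0.5145 0.1288 0.1031] unit [-0.0219  0.1174] F [ 0.1 -0.5  0.6] w 0.0001
tool x,y,z in world [[-0.996, 0.091, 0.001], [0.091, 0.996, -0.001], [-0.001, -0.001, -1.0]]
-> [0.5383 0.1273 0.104 ] tool shift [-0.0239  0.0007 -0.001 ]
-> [0.5638 0.1224 0.104 ] tool shift [-0.0258 -0.0026 -0.    ]
-> [0.5878 0.1125 0.104 ] tool shift [-0.0248 -0.0076 -0.    ]
-> [0.6042 0.1021 0.104 ] tool shift [-0.0173 -0.0089 -0.    ]
-> [0.6152 0.0929 0.104 ] tool shift [-0.0118 -0.0081 -0.    ]
```

```bash
python3 -m jog '[{"fingers":0.0,"x":-0.012,"y":0,"z":0,"rx":0,"ry":0,"rz":0},{"fingers":0.0,"x":-0.012,"y":0,"z":0,"rx":0,"ry":0,"rz":0},{"fingers":0.0,"x":0,"y":0,"z":0,"rx":0,"ry":0,"rz":0}]'; python3 -m jog '[{"fingers":0.0,"x":-0.009,"y":-0.0005,"z":0,"rx":0,"ry":0,"rz":0},{"fingers":0.0,"x":-0.009,"y":-0.001,"z":0,"rx":0,"ry":0,"rz":0},{"fingers":0.0,"x":-0.008,"y":-0.001,"z":0,"rx":0,"ry":0,"rz":0},{"fingers":0.0,"x":-0.008,"y":-0.002,"z":0,"rx":0,"ry":0,"rz":0},{"fingers":0.0,"x":0,"y":0,"z":0,"rx":0,"ry":0,"rz":0}]'; python3 -c "
from h import *
go(*[w(.02+.13*np.sin(a)-.018,-.012+.13*np.cos(a),.104) for a in (.4,.55,.66)])"
```

```text
clock: 8.2
tcp_pos: [0.54, 0.1273, 0.1042]
orientation: [0.142, 3.137, 0.001]
contact_force: [0.8, 0.1, -0.6]
grip_width: -0.0002
gripper_force: 0.0
clock: 8.82
tcp_pos: [0.5699, 0.1204, 0.1033]
orientation: [-0.14, -3.134, -0.0]
contact_force: [-8.6, 1.4, 7.0]
grip_width: 0.0001
gripper_force: 4.2
t 8.82 tcp [0.5699 0.1204 0.1033] unit [0.0341 0.114 ] F [-8.6  1.4  7. ] w 0.0001
tool x,y,z in world [[-0.996, 0.089, 0.005], [0.089, 0.996, 0.0], [-0.005, 0.0, -1.0]]
-> [0.5878 0.1125 0.104 ] tool shift [-0.0185 -0.0062 -0.0008]
-> [0.6042 0.1021 0.104 ] tool shift [-0.0173 -0.0089 -0.0001]
-> [0.6152 0.0929 0.104 ] tool shift [-0.0117 -0.0081 -0.0001]
```

```bash
python3 -m jog '[{"fingers":0.0,"x":-0.009,"y":-0.002,"z":0,"rx":0,"ry":0,"rz":0},{"fingers":0.0,"x":-0.009,"y":-0.003,"z":0,"rx":0,"ry":0,"rz":0},{"fingers":0.0,"x":-0.009,"y":-0.004,"z":0,"rx":0,"ry":0,"rz":0},{"fingers":0.0,"x":-0.008,"y":-0.005,"z":0,"rx":0,"ry":0,"rz":0},{"fingers":0.0,"x":-0.006,"y":-0.004,"z":0,"rx":0,"ry":0,"rz":0},{"fingers":0.0,"x":0,"y":0,"z":0,"rx":0,"ry":0,"rz":0}]'; python3 - <<'E'
from h import *
import cv2
for c in ['wrist','top']:
    p,d=r.grab_frame(c);cv2.imwrite(f'pics/{c}4.png',p[:,:,::-1])
    for t in ['tab_mid','pivot','post_mid']: print(c,t,[(np.round(q['xyz'],4).tolist(),(U.T@(np.array(q['xyz'])[:2]-O)).round(4),round(q['score'],2)) for q in r.landmark_of(t,c)[:2]])
go(*[w(.02+.13*np.sin(a)-.018,-.012+.13*np.cos(a),.104) for a in (.66,)])
E
```

```text
clock: 9.57
tcp_pos: [0.6086, 0.0985, 0.1029]
orientation: [-0.14, -3.133, -0.0]
contact_force: [-10.0, 1.8, 7.9]
grip_width: 0.0002
gripper_force: 5.1
wrist tab_mid []
wrist pivot [([0.5467, -0.0057, 0.0478], array([ 0.0223, -0.0137]), 0.75)]
wrist post_mid []
top tab_mid [([0.5342, -0.108, 0.0985], array([ 0.0191, -0.1167]), 0.48)]
top pivot [([0.5464, -0.0024, 0.0516], array([ 0.0217, -0.0104]), 0.58)]
top post_mid []
t 9.97 tcp [0.6081 0.0989 0.1029] unit [0.0741 0.096 ] F [-9.8  1.8  7.4] w -0.0003
tool x,y,z in world [[-0.996, 0.089, 0.006], [0.089, 0.996, -0.0], [-0.006, 0.0, -1.0]]
-> [0.6152 0.0929 0.104 ] tool shift [-0.0076 -0.0053 -0.0011]
```

View pics/wrist4.png

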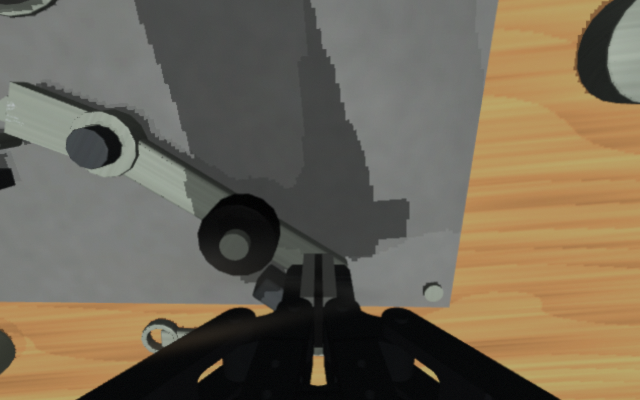

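The arm is swung back about 0.59 rad, with the fingers pressing on the post just behind the roller at (318,260). I'll push on to the stop.

```bash
J='python3 -m jog'; python3 -m jog '[{"fingers":0.0,"x":-0.005,"y":-0.003,"z":0,"rx":0,"ry":0,"rz":0},{"fingers":0.0,"x":0,"y":0,"z":0,"rx":0,"ry":0,"rz":0}]'; python3 -m jog '[{"fingers":0.0,"x":-0.003,"y":-0.002,"z":0,"rx":0,"ry":0,"rz":0},{"fingers":0.0,"x":0,"y":0,"z":0,"rx":0,"ry":0,"rz":0}]'; python3 -c "
from h import *
go()"
```

```text
clock: 10.22
tcp_pos: [0.6129, 0.0952, 0.1029]
orientation: [-0.14, -3.132, -0.0]
contact_force: [-10.9, 1.0, 7.1]
grip_width: -0.0001
gripper_force: 5.5
clock: 10.48
tcp_pos: [0.6154, 0.0931, 0.1029]
orientation: [-0.14, -3.131, -0.0]
contact_force: [-10.8, 1.5, 7.5]
grip_width: -0.0001
gripper_force: 5.7
t 10.47 tcp [0.6154 0.0931 0.1029] unit [0.0819 0.0908] F [-10.8   1.5   7.5] w -0.0001
tool x,y,z in world [[-0.996, 0.089, 0.007], [0.089, 0.996, -0.0], [-0.007, 0.0, -1.0]]
```

```bash
python3 -m jog '[{"fingers":0.0,"x":-0.002,"y":-0.0015,"z":0,"rx":0,"ry":0,"rz":0},{"fingers":0.0,"x":0,"y":0,"z":0,"rx":0,"ry":0,"rz":0}]';  python3 -m jog '[{"fingers":0.0,"x":-0.002,"y":-0.0015,"z":0,"rx":0,"ry":0,"rz":0},{"fingers":0.0,"x":0,"y":0,"z":0,"rx":0,"ry":0,"rz":0},{"fingers":0.0,"x":0,"y":0,"z":0,"rx":0,"ry":0,"rz":0}]'
```

```text
clock: 10.72
tcp_pos: [0.6171, 0.0915, 0.1029]
orientation: [-0.139, -3.131, -0.0]
contact_force: [-12.1, 1.8, 7.6]
grip_width: 0.0001
gripper_force: 5.8
clock: 11.1
tcp_pos: [0.618, 0.0902, 0.1028]
orientation: [-0.139, -3.129, -0.0]
contact_force: [-14.3, 2.9, 10.3]
grip_width: 0.0001
gripper_force: 7.2
```

The force is rising and the motion has stalled, so the arm is at the stop. One final check of the slider and the arm.

```bash
python3 - <<'E'
from h import *
import cv2
p,d=r.grab_frame('scene');cv2.imwrite('pics/s5.png',cv2.resize(p[140:280,200:420,::-1],None,fx=3,fy=3))
p,d=r.grab_frame('top')
for t in ['tab_mid','post_mid']: print(t,[((U.T@(np.array(q['xyz'])[:2]-O)).round(4),round(q['score'],2)) for q in r.landmark_of(t,'top')[:2]],[((U.T@(np.array(q['xyz'])[:2]-O)).round(4),round(q['score'],2)) for q in r.landmark_of(t,'scene')[:2]])
go()
E
```

```text
tab_mid [(array([ 0.0171, -0.1159]), 0.57)] [(array([ 0.0177, -0.1147]), 0.52)]
post_mid [(array([-0.0009, -0.0636]), 0.28)] [(array([0.1008, 0.0901]), 0.62)]
t 11.4 tcp [0.618  0.0902 0.1028] unit [0.0847 0.0882] F [-13.9   1.5  10.6] w -0.0003
tool x,y,z in world [[-0.996, 0.088, 0.009], [0.088, 0.996, -0.0], [-0.009, 0.001, -1.0]]
```

View pics/s5.png

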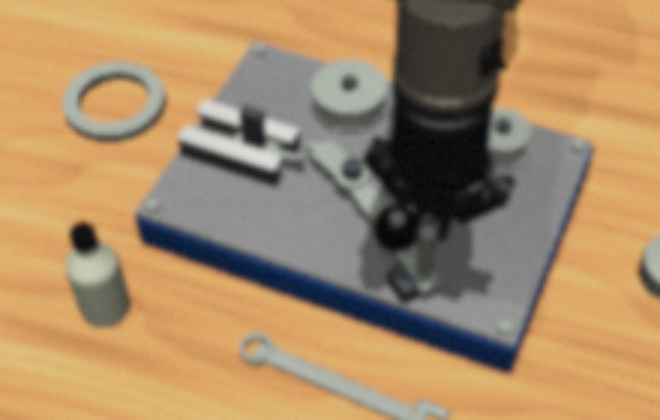

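The picture shows the arm against the stop block at about (405,280), the fingers pressing on the post at (430,250) and the tab home at (253,125). The post measures (0.101, 0.090), which matches 0.66 rad. Handing in.

```bash
python3 -c "
from bench import r
print(r.hand_in())"
```

```text
the job is handed in; nothing more can be done
None
```

I handed the job in at about 11.4 s with the pawl slider home and the tensioner arm held against its back stop (about 0.66 rad) at about 14 N; nothing else on the bench was touched, and no verdict came back.

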